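Hold a power module in the corner of its test fixture

TASK

Pick up the power module by its yellow transformer and lay it flat on the dark base plate of the test fixture, green terminal block towards the open front, away from the rear stop. Push it fully into the corner, its rear edge (pushing the sprung brass contact in) flat against the rear stop block and its side edge against the side stop block at the same time, firmly but without ramming (some 5 to 20 N on each). Finish while still gripping the module and pressing it against both stops, because the sprung contact would push it out again; leave the other things on the bench where they are.

Things in the scene. Friction and masses are not known exactly. Their poses are not given: they have to be found in the camera images.
- module_core (a point): Centre of the module's yellow transformer, a block 44 (x) x 36 (y) x 36 (z) mm: grip it here, across y. It stands mid-board, top 18 mm above this point, underside of the module 26 mm below. Axes: z up, +x to the rear edge (black capacitors, brass land), -x to the front edge with the green terminal block. The board is bare for 32 mm beside both y faces.
- module_terminals (a point): Centre of the green terminal block (12 x 60 x 12 mm) on the module's front edge, 31 mm to module -x of the transformer's centre and 14 mm above the plate's underside.
- module: The loose power module, 0.2 to 0.33 kg, lying flat at the start with +x within 1 rad of away from the robot: a green circuit board on aluminium, 80 (x) x 100 (y) mm, plate 8 mm thick, with the transformer mid-board. Parts on the front and rear strips rise to 21 mm. Origin at the centre of its underside, axes as module_core.
- nest: Test fixture, fixed: dark steel base plate 130 (x) x 160 (y) x 8 mm; origin at the centre of its underside, z up, x within 0.25 rad of world x. Stop faces: rear at x=+29 mm (looks to -x), side at y=-44 mm (looks to +y); front and +y are open. Module fully home: axes as the fixture's, its centre at x=-11, y=+6 mm, underside at z=8 mm, transformer centre at z=34 mm.
- rear_stop: Rear stop block, 36 mm along fixture x, 60 mm along fixture y, 22 mm tall, fixed; origin at its underside centre, fixture x = +47 mm, y = 0, z = 8 mm. Friction on the base plate and side stop eats part of a push (up to 10 N if the module is also pressed down), so see that the edge really arrives.
- side_stop: Side stop block, 60 mm along fixture x and 36 mm along fixture y, 22 mm tall, fixed; origin at its underside centre, fixture x = -11 mm, y = -62 mm, z = 8 mm (turned a quarter turn to the fixture).
- contact_pin (a joint): Sprung brass contact, a 6 mm pin at fixture y = +44 mm, 5.5 mm above the base plate, in a black housing beside the rear stop. It sticks out 6 mm in front of the rear stop's face. Reads 0 when free and grows as it is pushed in to fixture +x (m); spring 250 N/m, so about 6 mm and 1.5 N when the module is home.
- multimeter: Bystander: orange handheld meter, 170 x 85 x 44 mm, origin at its underside centre.
- oil_bottle: Bystander: small cream oiler with a red spout, 34 x 33 x 95 mm, standing, origin at its underside centre.
- solder_reel: Bystander: white wire reel, 60 mm across, 50 mm tall, origin at its underside centre.
- screwdriver: Bystander: screwdriver with orange handle, 190 mm long, 27 mm thick, lying, origin at the middle of its underside.

How it is judged:
At the end, for the whole second after the job is handed in: Held by the fingers (over 3 N) and at rest: flat on the base plate, terminals to the front, within 3 degrees and 2.5 mm of fully home in height, x and y, pressing on the rear stop and on the side stop with over 1.5 N each, contact pin pushed in over 4 mm (contact force between module and rear_stop above 1.5 N and contact force between module and side_stop above 1.5 N and contact force between the fingers and module above 3 N and value of joint contact_pin above 0.004 m and angle between the x axis of module_core and the x axis of nest, either way round below 0.05 rad and angle between module_core's own z axis and vertical below 0.05 rad and x of module_core in the frame of nest between -0.0135 and -0.0085 m and y of module_core in the frame of nest between 0.0035 and 0.0085 m and z of module_core in the frame of nest between 0.0315 and 0.0365 m and x of module_terminals in the frame of nest below -0.03 m and linear speed of module below 0.01 m/s); the arm keeps its last pose, push and grip.
It fails at once if the module is rammed into the rear stop (over 50 N) (contact force between module and rear_stop above 50 N).
It fails at once if the module is rammed into the side stop (over 50 N) (contact force between module and side_stop above 50 N).
It fails at once if a bystander is knocked away (moved over 20 mm) (distance of any of multimeter, oil_bottle, solder_reel, screwdriver from where it was at the start of the episode above 0.02 m).
It also fails if it takes over 56 s, if anything falls off the work surface, if the arm or the gripper's body presses on something with over 40 N, if the wrist force passes 120 N, or if a joint passes its speed limit or range.

ROBOT

A 7-joint arm with a two-finger parallel gripper is mounted at the origin on a cart in front of the work surface, level with it; the furniture and walls round the work are solid. World frame = base frame: x ahead of the robot, y to its left, z up, the work surface at z = 0. Lengths are in m, angles in rad, forces in N, time in s.
With the tool pointing down it reaches from about 0.425 to 0.875 m from the base axis. Payload 4.7 kg.
Tool frame: the origin (TCP) lies between the finger pads; the fingertips stand 14 mm ahead of it and the grasp point (between the pads) lies 5 mm behind it; z points along the fingers, y is the line along which they close (so a half turn about z gives the same grasp; the last joint's range is limited). The gripper opens to 87 mm and grips with 3 to 60 N. Pads are 19 mm wide; open, the fingers measure 117 mm over their backs; the gripper's body (75 mm by 190 mm) begins 51 mm behind the grasp point.
Start: joints at [1.327, 0.321, -0.07, 1.45, 0.023, 1.371, -0.057], TCP at [0.166, -0.629, 0.237] pointing down, gripper open.
Joint ranges: [-2.86, 2.86], [-0.3, 2.09], [-1.38, 1.24], [0.06, 2.45], [-1.56, 4.7], [0.09, 2.05], [-2.69, 2.69]. Speed limits (rad/s): [2.57, 2.57, 3.14, 3.14, 3.14, 3.14, 3.14].

INTERFACE

Orientations are given as a rotation vector (axis times angle).
In Python, from bench import ctrl gives the robot as it stands.
- The arm moves only by the tool step_arm, never from a script. Its argument "commands" is a list of rows, each an object with "travel": the shift along the tool's x, y, z in m, a list of three; "turn": the turn, a rotation vector about the tool's x, y, z in degrees, a list of three. A call has 1 to 5 rows; each row is the pose to reach, as a shift and turn from the pose commanded when the call began, along the tool's axes at that moment; what a row does not reach only later rows make up. A row lasts 1/10 s, in which the tool goes at most 50 mm and 8.59 degrees, less where a joint would pass 70% of its speed; a pose out of reach is approached as far as the arm can. A call with a gripper value outside its range is refused whole. "gripper" is the opening, from 0 (shut) to 1 (fully open), set as the call begins (left out, the last holds). The fingers move at their own pace and stop on an object; "force" is the grip in N (left out, the last holds). Time passes only in rows, so rows that repeat a pose let the fingers close. It gives the time, the measured TCP pose, the force, the opening and the grip force at its end, in the units of the state.
- ctrl.get_state(): the state, without advancing time (a new reading comes with each control period).
- ctrl.get_image(name): name is "side" or "top"; returns the picture (384x512x3 uint8, red, green, blue); there is no depth.
- ctrl.camera_model(name): a dict with "fx", "fy", "cx", "cy" (pixels), "R" (3x3) and "t" (3): a world point X has camera coordinates R X + t. Camera axes: x right, y down, z forward; pixel columns grow to the right and rows downward; lengths in m; the calibration is good to about 2 mm. A picture is of the moment at which its call begins. camera_model takes no time and is no camera call.
- ctrl.close_job(): hands the job in; it is judged then, once.
The state is a dict: "time": time; "joint_positions": joint angles; "qd": joint speeds; "joint_torque": joint torques, N m; "position": TCP position; "tool_rot": TCP orientation; "ft_force": force on the tool from outside, world axes, zero at the start; "torque": the same for the moment, N m; "grip_width": opening from 0.0 (shut) to 1.0 (fully open); "grip_force": force on a finger pad.
Only numpy, scipy, OpenCV 4.12 (cv2) and the standard library are available. Lean on these libraries where they do the work, as an engineer would, in place of code of your own. Each camera call takes 0.05 s, during which the arm holds its last target. There are 200 camera calls.

## Working session

There is one attempt and no reset: what is moved stays moved. The work goes in short steps, Python scripts to look and compute and a tool call to move; the robot and the scene stay as the last step left them, time stands still between calls to the robot, and variables do not carry over. Pictures are saved under pics/ and viewed, at most 10 in all, crops included, and the job is handed in when it is done.

Besides the shell and the picture viewer there is one more tool, called as name(argument=value, ...), one argument or row to a line, values as JSON. step_arm: Moves the arm, as the interface text tells. Its arguments: {"type":"object","properties":{"commands":{"type":"array"},"gripper":{"type":"number"},"force":{"type":"number"}},"required":["commands"]}

```bash
ls; mkdir -p pics
python3 - <<'E'
from bench import ctrl
import cv2
for n in("top","side"):
    cv2.imwrite(f"pics/{n}0.png",ctrl.get_image(n)[:,:,::-1]); print(n,ctrl.camera_model(n))
print(ctrl.get_state())
E
```

```text
pics
top {'fx': 371.73147686232437, 'fy': 371.73147686232437, 'cx': 252.86692247136858, 'cy': 201.1720931306698, 'R': array([[-0.02630371, -0.99959492,  0.01086791],
       [-0.98664751,  0.02421191, -0.16106046],
       [ 0.16073209, -0.01495928, -0.9868847 ]]), 't': array([7.38433020e-04, 5.56571926e-01, 1.12285011e+00])}
side {'fx': 408.2972419610396, 'fy': 408.2972419610396, 'cx': 256.62103614460773, 'cy': 189.0472155765683, 'R': array([[-0.92107777, -0.38889025,  0.01949643],
       [-0.17909021,  0.37864745, -0.9080489 ],
       [ 0.34574908, -0.83987528, -0.41841019]]), 't': array([0.49319305, 0.15527203, 1.27683796])}
{'time': 0.1, 'joint_positions': array([ 1.32710056,  0.32178442, -0.07009822,  1.45157297,  0.02262076,
        1.37080339, -0.0568707 ]), 'qd': array([-0.0012522 , -0.0028666 , -0.00059782, -0.00225577,  0.00030268,
        0.00134847,  0.00097849]), 'joint_torque': array([-3.70612179e-04, -4.92574167e+01, -4.05976865e-01, -3.13398564e+01,
       -6.40632631e-02,  3.95077514e-02,  1.00474333e-04]), 'position': array([ 0.16554934, -0.62806516,  0.23553787]), 'tool_rot': array([-3.11378130e+00, -4.03715526e-01,  5.30171850e-04]), 'ft_force': array([-0.02577077, -0.23110376, -0.3506226 ]), 'torque': array([ 0.04298439, -0.03740289, -0.05519254]), 'grip_force': 0.0, 'grip_width': 1.0011607681085843}
```

View pics/top0.png

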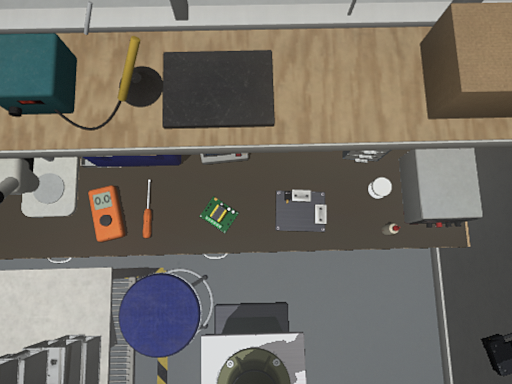

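View pics/side0.png

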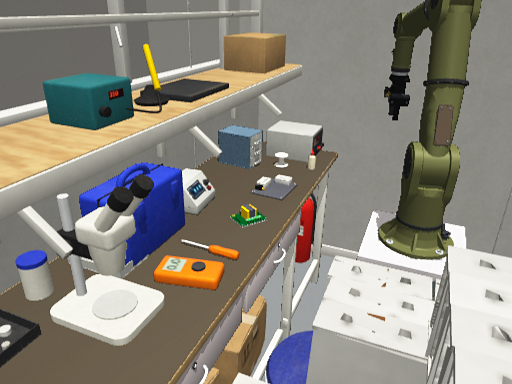

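The top view shows the module near (220,214) and the fixture near (300,210). The rear stop is at (301,196), the side stop at (320,214), and a shelf lies beyond row 150. I'll zoom in on both.

Run:
```python
import cv2,numpy as np
a=cv2.imread("pics/top0.png")[180:245,190:340]; b=cv2.imread("pics/side0.png")[165:235,220:310]
a=cv2.resize(a,None,fx=5,fy=5,interpolation=cv2.INTER_CUBIC); b=cv2.resize(b,None,fx=3.5,fy=3.5,interpolation=cv2.INTER_CUBIC)
o=np.zeros((a.shape[0]+b.shape[0],a.shape[1],3),np.uint8);o[:a.shape[0]]=a;o[a.shape[0]:,:b.shape[1]]=b
cv2.imwrite("pics/z.png",o);print(o.shape)
```

```text
(570, 750, 3)
```

View pics/z.png

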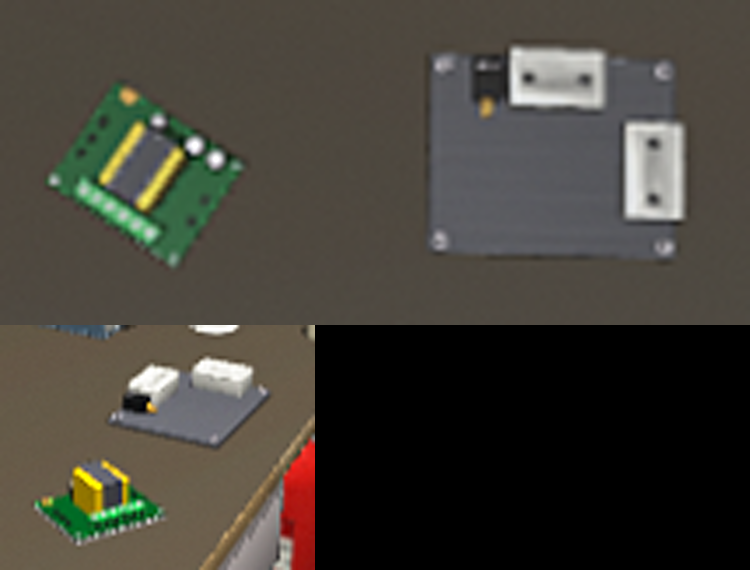

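The zoom shows the module with its terminals at the lower left and the brass land at the top left. The fixture is almost square to the image. I'll measure with colour masks.

```bash
cat > h.py <<'E'
import cv2,numpy as np
from bench import ctrl
from scipy.spatial.transform import Rotation as Ro
def ray(n,uv,z):
    m=ctrl.camera_model(n);uv=np.atleast_2d(uv).astype(float)
    d=np.c_[(uv[:,0]-m['cx'])/m['fx'],(uv[:,1]-m['cy'])/m['fy'],np.ones(len(uv))]@m['R']
    c=-m['R'].T@m['t'];return c+d*((z-c[2])/d[:,2])[:,None]
def rect(n,img,box,f,z,k=6):
    u0,v0,u1,v1=box
    c=cv2.resize(img[v0:v1,u0:u1],None,fx=k,fy=k,interpolation=cv2.INTER_CUBIC).astype(int)
    m=f(c[...,2],c[...,1],c[...,0]).astype(np.uint8) # B,G,R order in c
    cs,_=cv2.findContours(m,cv2.RETR_EXTERNAL,cv2.CHAIN_APPROX_NONE)
    out=[]
    for q in cs:
        if cv2.contourArea(q)<k*k*8: continue
        w=ray(n,(q[:,0].astype(float)+.5)/k-.5+[u0,v0],z)[:,:2]
        r=cv2.minAreaRect((w*1000).astype(np.float32))
        out.append((np.round(r[0],1),np.round(r[1],1),round(r[2],1)))
    return out
E
python3 - <<'E'
from h import *
t=cv2.imread("pics/top0.png");s=cv2.imread("pics/side0.png")
for y,x in((214,230),(190,301),(210,290),(240,300)):print(t[y,x])
B=(195,190,245,240);N=(265,180,340,240)
print("module",rect("top",t,B,lambda r,g,b:(g-r>15)|((r-b>60)),.009))
print("yellow",rect("top",t,B,lambda r,g,b:((r>120)&(r-b>70)),.052))
print("stops",rect("top",t,N,lambda r,g,b:(r>135)&(b>120),.030))
print("plate",rect("top",t,N,lambda r,g,b:(b-r>0),.008))
print("side module",rect("side",s,(225,195,275,235),lambda r,g,b:(g-r>25)&(g-b>10),.009))
for n,b in(("multimeter",(80,175,130,250)),("drv",(135,170,160,245))):print(n,rect("top",t,b,lambda r,g,b:(r-b>90),.03))
# shelf edge & bench front
print(ray("top",[[220,150],[300,148]],0.5),ray("top",[[220,254],[300,252]],0))
E
```

```text
[63 99 50]
[180 185 185]
[97 92 91]
[64 73 79]
module [(array([518.3,  87.4]), array([ 9.7, 47.4]), 54.5), (array([549. ,  75.5]), array([21.2, 13.4]), 56.0), (array([522.7,  97.3]), array([102.4,  82.5]), 54.9)]
yellow [(array([512.8,  84.6]), array([ 8.5, 44.4]), 54.5), (array([529.7, 108.5]), array([ 7.3, 44.6]), 55.4)]
stops [(array([ 513.6, -226.6]), array([36.7, 61.7]), 86.9), (array([ 574.9, -167.9]), array([60.4, 37.5]), 86.8)]
plate [(array([ 509.1, -215.2]), array([ 7.4, 42.8]), 88.2), (array([ 565.4, -153.8]), array([38.9, 17.7]), 61.1), (array([ 527.8, -165. ]), array([159.1, 129.3]), 86.9)]
side module [(array([523. , 104.2]), array([102.8,  88.7]), 55.2)]
multimeter [(array([532.6, 454. ]), array([167.9,  82. ]), 12.5)]
drv [(array([498.2, 323.7]), array([21.7, 90.5]), 89.5)]
[[ 0.5846392   0.05470203  0.5       ]
 [ 0.58510294 -0.10117986  0.5       ]] [[ 0.39575057  0.09514318  0.        ]
 [ 0.39541774 -0.16046031  0.        ]]
```

```bash
cat >> h.py <<'E'
def go(*wps):
    """each wp: world x,y,z(m), angle of tool y (deg); prints travel(mm->m) & turn from measured pose, tool down"""
    s=ctrl.get_state();R0=Ro.from_rotvec(s['tool_rot'])
    y=R0.as_matrix()[:,1];print("t",s['time'],"pos",np.round(s['position'],4),"yang",np.degrees(np.arctan2(y[1],y[0])).round(2),"F",np.round(s['ft_force'],1),"grip",s['grip_force'],round(s['grip_width'],3),"j",np.round(s['joint_positions'],2))
    for w in wps:
        a=np.radians(w[3]);Y=[np.cos(a),np.sin(a),0];Z=[0,0,-1];X=np.cross(Y,Z)
        Rt=Ro.from_matrix(np.c_[X,Y,Z])
        print(np.round(R0.inv().apply(np.array(w[:3])-s['position']),4).tolist(),np.round((R0.inv()*Rt).as_rotvec(degrees=True),2).tolist())
E
python3 -c "
from h import *
go((.30,-.46,.237,-45),(.44,-.30,.237,-10),(.5,-.08,.22,30),(.522,.097,.12,54.9))
m=ctrl.camera_model('top');c=-m['R'].T@m['t'];a=ray('top',[[220,150],[300,148]],0)-c;n=np.cross(a[0],a[1])
m=ctrl.camera_model('side');C=-m['R'].T@m['t']
for p in([131,139],[225,95],[131,150]):
  d=ray('side',[p],0)[0]-C;k=n@(c-C)/(n@d);print(C+k*d)
"
```

```text
t 0.1 pos [ 0.1655 -0.6281  0.2355] yang -75.23 F [-0.  -0.2 -0.4] grip 0.0 1.001 j [ 1.33  0.32 -0.07  1.45  0.02  1.37 -0.06]
[0.1729, -0.1282, -0.0013] [-0.1, -0.02, -30.23]
[0.349, -0.2472, -0.0011] [-0.09, -0.05, -65.23]
[0.4632, -0.4446, 0.0163] [-0.08, -0.09, -105.23]
[0.5296, -0.61, 0.1166] [-0.06, -0.11, -130.13]
[0.61792873 0.52561569 0.38799345]
[0.61508092 0.08113459 0.40145766]
[0.62679197 0.51927929 0.35943719]
```

The shelf edge is at about x=0.62 and z=0.36–0.40, so I'll keep the tool low and go.

step_arm(
  commands=[
    {"travel":[0.043,-0.032,0],"turn":[0,0,-8]},
    {"travel":[0.086,-0.064,0],"turn":[0,0,-16]},
    {"travel":[0.13,-0.096,0],"turn":[0,0,-23]},
    {"travel":[0.173,-0.128,0],"turn":[0,0,-30]},
    {"travel":[0.213,-0.155,0],"turn":[0,0,-38]},
  ],
  gripper=1,
)

```text
time: 0.6
position: [0.3241, -0.4326, 0.2362]
tool_rot: [-2.81, -1.403, 0.001]
ft_force: [1.5, -0.8, -0.1]
grip_width: 1.002
grip_force: 0.0
```

```bash
python3 -c "
from h import *
go((.44,-.30,.237,-10),(.5,-.08,.22,30),(.522,.097,.12,54.9))"
```

```text
t 0.6 pos [ 0.3241 -0.4326  0.2362] yang -36.93 F [ 1.5 -0.8 -0.1] grip 0.0 1.002 j [ 1.15  0.1  -0.29  1.72  0.03  1.33  0.21]
[0.1757, 0.013, -0.0008] [-0.03, 0.01, -26.93]
[0.3876, -0.0713, 0.0162] [-0.03, -0.0, -66.93]
[0.5423, -0.16, 0.1162] [-0.03, -0.01, -91.83]
```

step_arm(
  commands=[
    {"travel":[0.044,0.003,0],"turn":[0,0,-8]},
    {"travel":[0.088,0.007,0],"turn":[0,0,-16]},
    {"travel":[0.132,0.01,0],"turn":[0,0,-24]},
    {"travel":[0.176,0.013,0],"turn":[0,0,-32]},
    {"travel":[0.22,-0.004,0.003],"turn":[0,0,-40]},
  ],
)

```text
time: 1.1
position: [0.4551, -0.2561, 0.2334]
tool_rot: [2.16, 2.28, 0.002]
ft_force: [-0.2, -0.5, 0.4]
grip_width: 1.0
grip_force: 0.0
```

```bash
python3 -c "
from h import *
go((.5,-.08,.22,30),(.522,.097,.12,54.9))"
```

```text
t 1.1 pos [ 0.4551 -0.2561  0.2334] yang 3.09 F [-0.2 -0.5  0.4] grip 0.0 1.0 j [ 0.95  0.08 -0.5   1.76  0.04  1.32  0.49]
[0.1734, 0.0543, 0.0135] [0.08, 0.02, -26.91]
[0.349, 0.0856, 0.1135] [0.08, 0.04, -51.81]
```

step_arm(
  commands=[
    {"travel":[0.043,0.014,0.003],"turn":[0,0,-8]},
    {"travel":[0.086,0.027,0.007],"turn":[0,0,-16]},
    {"travel":[0.13,0.041,0.01],"turn":[0,0,-24]},
    {"travel":[0.173,0.054,0.014],"turn":[0,0,-32]},
    {"travel":[0.216,0.062,0.03],"turn":[0,0,-40]},
  ],
)

```text
time: 1.6
position: [0.5061, -0.0364, 0.2045]
tool_rot: [1.249, 2.879, 0.001]
ft_force: [1.4, -0.8, -0.9]
grip_width: 0.999
grip_force: 0.0
```

```bash
python3 -c "
from h import *
go((.522,.097,.12,54.9),(.522,.097,.07,54.9))"
```

```text
t 1.6 pos [ 0.5061 -0.0364  0.2045] yang 43.11 F [ 1.4 -0.8 -0.9] grip 0.0 0.999 j [ 0.73  0.08 -0.73  1.82  0.05  1.26  0.73]
[0.0868, 0.1026, 0.0845] [0.09, 0.17, -11.79]
[0.0869, 0.1025, 0.1345] [0.09, 0.17, -11.79]
```

step_arm(
  commands=[
    {"travel":[0.022,0.026,0.021],"turn":[0,0,-4]},
    {"travel":[0.044,0.052,0.042],"turn":[0,0,-8]},
    {"travel":[0.066,0.078,0.064],"turn":[0,0,-11.8]},
    {"travel":[0.087,0.1025,0.0845],"turn":[0,0,-11.8]},
    {"travel":[0.087,0.1025,0.0845],"turn":[0,0,-11.8]},
  ],
)

```text
time: 2.1
position: [0.5182, 0.1006, 0.1163]
tool_rot: [-0.943, -2.991, -0.002]
ft_force: [-0.9, 0.1, -0.7]
grip_width: 1.001
grip_force: 0.0
```

```bash
python3 -c "
from h import *
go((.522,.097,.07,54.9),(.522,.097,.027,54.9))"
```

```text
t 2.1 pos [0.5182 0.1006 0.1163] yang 55.01 F [-0.9  0.1 -0.7] grip 0.0 1.001 j [ 0.51  0.25 -0.84  1.87  0.2   1.11  0.56]
[-0.0055, -0.0008, 0.0463] [-0.02, -0.35, 0.11]
[-0.0057, -0.0007, 0.0893] [-0.02, -0.35, 0.11]
```

step_arm(
  commands=[
    {"travel":[-0.003,0,0.016],"turn":[0,-0.3,0]},
    {"travel":[-0.0055,-0.001,0.032],"turn":[0,-0.3,0]},
    {"travel":[-0.0055,-0.001,0.046],"turn":[0,-0.3,0]},
    {"travel":[-0.0055,-0.001,0.046],"turn":[0,-0.3,0]},
    {"travel":[-0.0055,-0.001,0.046],"turn":[0,-0.3,0]},
  ],
)

```text
time: 2.6
position: [0.5246, 0.0909, 0.0728]
tool_rot: [0.956, 2.988, -0.003]
ft_force: [0.1, -0.5, 0.4]
grip_width: 0.998
grip_force: 0.0
```

```bash
python3 -c "
from h import *
go((.522,.097,.027,54.9))
cv2.imwrite('pics/top1.png',cv2.resize(ctrl.get_image('top')[170:250,180:280,::-1],None,fx=5,fy=5))
cv2.imwrite('pics/side1.png',cv2.resize(ctrl.get_image('side')[150:250,200:320,::-1],None,fx=5,fy=5))
"
```

```text
t 2.6 pos [0.5246 0.0909 0.0728] yang 54.54 F [ 0.1 -0.5  0.4] grip 0.0 0.998 j [ 0.49  0.32 -0.81  1.91  0.27  1.03  0.52]
[0.0059, 0.0035, 0.0458] [-0.02, 0.26, -0.36]
```

View pics/side1.png

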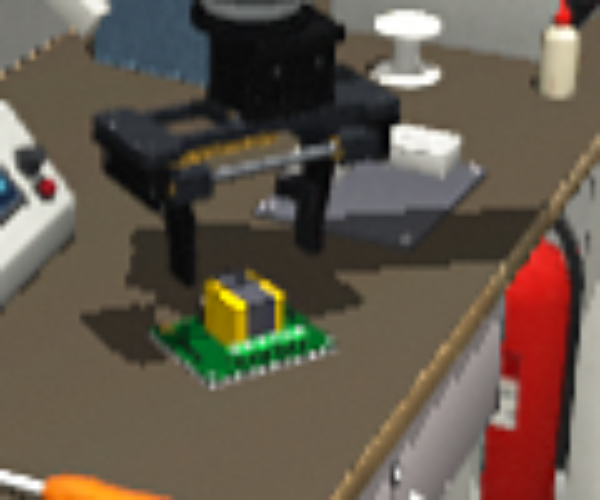

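The side view shows the fingers straddling the transformer from above, spread along the module's y axis. The readings lag right after a move, so I'll let the arm settle while correcting.

step_arm(
  commands=[
    {"travel":[0.006,0.0035,0.02],"turn":[0,0.25,-0.3]},
    {"travel":[0.006,0.0035,0.026],"turn":[0,0.25,-0.3]},
    {"travel":[0.006,0.0035,0.026],"turn":[0,0.25,-0.3]},
    {"travel":[0.006,0.0035,0.026],"turn":[0,0.25,-0.3]},
    {"travel":[0.006,0.0035,0.026],"turn":[0,0.25,-0.3]},
  ],
)

```text
time: 3.2
position: [0.5228, 0.0974, 0.0478]
tool_rot: [0.948, 2.993, 0.0]
ft_force: [0.4, -0.3, 0.2]
grip_width: 1.005
grip_force: 0.0
```

```bash
python3 -c "
from h import *
go((.522,.097,.027,54.9))
"
```

```text
t 3.2 pos [0.5228 0.0974 0.0478] yang 54.85 F [ 0.4 -0.3  0.2] grip 0.0 1.005 j [ 0.46  0.35 -0.79  1.93  0.3   0.98  0.49]
[0.0005, -0.0008, 0.0208] [0.04, 0.12, -0.05]
```

step_arm(
  commands=[
    {"travel":[0.0005,-0.001,0.008],"turn":[0,0,0]},
    {"travel":[0.0005,-0.001,0.015],"turn":[0,0,0]},
    {"travel":[0.0005,-0.001,0.02],"turn":[0,0,0]},
    {"travel":[0.0005,-0.001,0.02],"turn":[0,0,0]},
    {"travel":[0.0005,-0.001,0.02],"turn":[0,0,0]},
  ],
)

```text
time: 3.7
position: [0.521, 0.097, 0.0267]
tool_rot: [0.948, 2.995, -0.001]
ft_force: [0.4, 0.5, -0.1]
grip_width: 1.003
grip_force: 0.0
```

step_arm(
  commands=[
    {"travel":[0,0,0],"turn":[0,0,0]},
    {"travel":[0,0,0],"turn":[0,0,0]},
    {"travel":[0,0,0],"turn":[0,0,0]},
    {"travel":[0,0,0],"turn":[0,0,0]},
    {"travel":[0,0,0],"turn":[0,0,0]},
  ],
  gripper=0,
  force=40,
)

```text
time: 4.2
position: [0.5212, 0.0969, 0.0271]
tool_rot: [0.948, 2.994, -0.001]
ft_force: [0.1, -0.2, -0.1]
grip_width: 0.631
grip_force: 0.0
```

step_arm(
  commands=[
    {"travel":[0,0,0],"turn":[0,0,0]},
    {"travel":[0,0,0],"turn":[0,0,0]},
    {"travel":[0,0,0],"turn":[0,0,0]},
    {"travel":[0,0,0],"turn":[0,0,0]},
    {"travel":[0,0,0],"turn":[0,0,0]},
  ],
)

```text
time: 4.7
position: [0.5213, 0.0972, 0.027]
tool_rot: [0.947, 2.994, 0.0]
ft_force: [1.5, 1.1, -1.3]
grip_width: 0.412
grip_force: 40.0
```

```bash
python3 -c "
from h import *
go((.522,.097,.09,54.9))
"
```

```text
t 4.7 pos [0.5213 0.0972 0.027 ] yang 54.88 F [ 1.5  1.1 -1.3] grip 39.99973710626364 0.412 j [ 0.45  0.38 -0.78  1.94  0.33  0.95  0.47]
[-0.0007, 0.0003, -0.063] [0.03, 0.06, -0.02]
```

Grip holds at 40 N with a 36 mm opening, which matches the transformer. I'll lift.

step_arm(
  commands=[
    {"travel":[0,0,-0.012],"turn":[0,0,0]},
    {"travel":[0,0,-0.026],"turn":[0,0,0]},
    {"travel":[0,0,-0.042],"turn":[0,0,0]},
    {"travel":[0,0,-0.055],"turn":[0,0,0]},
    {"travel":[0,0,-0.06],"turn":[0,0,0]},
  ],
)

```text
time: 5.2
position: [0.5224, 0.0971, 0.0894]
tool_rot: [0.947, 2.991, 0.001]
ft_force: [0.8, -0.1, -2.7]
grip_width: 0.409
grip_force: 40.0
```

```bash
cat >> h.py <<'E'
def fx(x,y,z,yaw=-3.1,o=(.5279,-.1652)):
    c,s=np.cos(np.radians(yaw)),np.sin(np.radians(yaw))
    return (o[0]+c*x-s*y,o[1]+s*x+c*y,z,90+yaw)
E
python3 -c "
from h import *
go(fx(-.036,.026,.09),fx(-.036,.026,.04))
"
```

```text
t 5.2 pos [0.5224 0.0971 0.0894] yang 54.86 F [ 0.8 -0.1 -2.7] grip 39.9999157525599 0.409 j [ 0.49  0.29 -0.82  1.9   0.25  1.06  0.53]
[-0.1112, -0.2084, -0.0005] [0.03, 0.25, -32.04]
[-0.111, -0.2084, 0.0495] [0.03, 0.25, -32.04]
```

step_arm(
  commands=[
    {"travel":[-0.008,-0.015,0],"turn":[0,0,-3]},
    {"travel":[-0.022,-0.042,0],"turn":[0,0,-7]},
    {"travel":[-0.039,-0.073,0],"turn":[0,0,-12]},
    {"travel":[-0.056,-0.104,0],"turn":[0,0,-16]},
    {"travel":[-0.072,-0.135,0],"turn":[0,0,-21]},
  ],
)

```text
time: 5.7
position: [0.5019, -0.0564, 0.0873]
tool_rot: [0.381, 3.117, -0.001]
ft_force: [0.1, -0.2, -2.4]
grip_width: 0.409
grip_force: 40.0
```

```bash
python3 -c "
from h import *
go(fx(-.036,.026,.09),fx(-.036,.026,.04))
"
```

```text
t 5.7 pos [ 0.5019 -0.0564  0.0873] yang 76.06 F [ 0.1 -0.2 -2.4] grip 40.001258589327335 0.409 j [ 0.81  0.23 -0.82  1.96  0.19  1.04  1.23]
[-0.0112, -0.0806, -0.0026] [-0.05, 0.06, -10.84]
[-0.0111, -0.0806, 0.0474] [-0.05, 0.06, -10.84]
```

step_arm(
  commands=[
    {"travel":[-0.005,-0.03,0],"turn":[0,0,-4]},
    {"travel":[-0.008,-0.055,0],"turn":[0,0,-8]},
    {"travel":[-0.011,-0.075,0],"turn":[0,0,-10.8]},
    {"travel":[-0.011,-0.08,0],"turn":[0,0,-10.8]},
    {"travel":[-0.011,-0.08,0],"turn":[0,0,-10.8]},
  ],
)

```text
time: 6.2
position: [0.4931, -0.1355, 0.0871]
tool_rot: [0.096, 3.14, -0.0]
ft_force: [-0.6, 0.3, -2.8]
grip_width: 0.409
grip_force: 40.0
```

step_arm(
  commands=[
    {"travel":[0,0,0.01],"turn":[0,0,0]},
    {"travel":[0,0,0.02],"turn":[0,0,0]},
    {"travel":[0,0,0.025],"turn":[0,0,0]},
    {"travel":[0,0,0.025],"turn":[0,0,0]},
    {"travel":[0,0,0.025],"turn":[0,0,0]},
  ],
)

```text
time: 6.7
position: [0.4934, -0.1346, 0.0618]
tool_rot: [0.09, 3.14, -0.0]
ft_force: [-0.4, -0.6, -2.8]
grip_width: 0.409
grip_force: 40.0
```

```bash
python3 -c "
from h import *
go(fx(-.036,.026,.04))
cv2.imwrite('pics/top2.png',cv2.resize(ctrl.get_image('top')[170:250,240:350,::-1],None,fx=5,fy=5))
cv2.imwrite('pics/side2.png',cv2.resize(ctrl.get_image('side')[140:220,220:340,::-1],None,fx=5,fy=5,interpolation=cv2.INTER_CUBIC))
"
```

```text
t 6.7 pos [ 0.4934 -0.1346  0.0618] yang 86.72 F [-0.4 -0.6 -2.8] grip 39.999876134097576 0.409 j [ 0.92  0.28 -0.78  1.96  0.23  0.99  1.54]
[-0.0001, -0.0027, 0.0218] [-0.0, 0.01, -0.18]
```

View pics/side2.png

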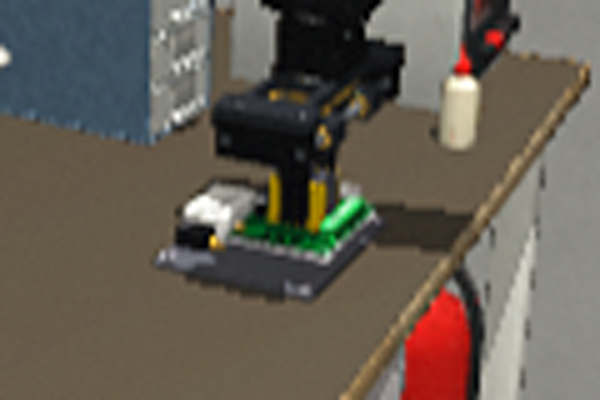

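The side view shows the module level in the grip above the base plate, with terminals to the front and both stops clear. I'll lower it to just above the plate and then feel for contact.

step_arm(
  commands=[
    {"travel":[0,0,0.008],"turn":[0,0,-0.2]},
    {"travel":[0,0,0.016],"turn":[0,0,-0.2]},
    {"travel":[0,0,0.022],"turn":[0,0,-0.2]},
    {"travel":[0,0,0.024],"turn":[0,0,-0.2]},
    {"travel":[0,0,0.024],"turn":[0,0,-0.2]},
  ],
)

```text
time: 7.3
position: [0.493, -0.135, 0.0375]
tool_rot: [-0.086, -3.14, -0.0]
ft_force: [0.2, -0.4, -3.3]
grip_width: 0.41
grip_force: 40.0
```

step_arm(
  commands=[
    {"travel":[0,0,0.001],"turn":[0,0,0]},
    {"travel":[0,0,0.002],"turn":[0,0,0]},
    {"travel":[0,0,0.002],"turn":[0,0,0]},
    {"travel":[0,0,0.002],"turn":[0,0,0]},
  ],
)

```text
time: 7.7
position: [0.4935, -0.1352, 0.0362]
tool_rot: [0.086, 3.14, -0.001]
ft_force: [-1.2, -0.5, -2.3]
grip_width: 0.406
grip_force: 40.0
```

```bash
python3 -c "
from h import *
go(fx(-.036,.006,.035),fx(-.011,.006,.035))
"
```

```text
t 7.7 pos [ 0.4935 -0.1352  0.0362] yang 86.87 F [-1.2 -0.5 -2.3] grip 39.999862192198634 0.406 j [ 0.9   0.32 -0.77  1.98  0.27  0.94  1.51]
[0.0001, -0.022, 0.0012] [-0.04, 0.05, -0.03]
[-0.0249, -0.022, 0.0013] [-0.04, 0.05, -0.03]
```

step_arm(
  commands=[
    {"travel":[0,0,0.001],"turn":[0,0,0]},
    {"travel":[0,0,0.001],"turn":[0,0,0]},
    {"travel":[0,0,0.001],"turn":[0,0,0]},
  ],
)

```text
time: 8.0
position: [0.4934, -0.1352, 0.0351]
tool_rot: [0.086, 3.14, -0.001]
ft_force: [-0.6, 0.1, -2.0]
grip_width: 0.408
grip_force: 40.0
```

step_arm(
  commands=[
    {"travel":[0,0,0.001],"turn":[0,0,0]},
    {"travel":[0,0,0.001],"turn":[0,0,0]},
    {"travel":[0,0,0.001],"turn":[0,0,0]},
  ],
)

```text
time: 8.3
position: [0.4935, -0.1352, 0.035]
tool_rot: [0.086, 3.14, -0.002]
ft_force: [-3.0, 0.0, 5.8]
grip_width: 0.408
grip_force: 40.0
```

step_arm(
  commands=[
    {"travel":[0,-0.004,-0.0007],"turn":[0,0,0]},
    {"travel":[0,-0.009,-0.0007],"turn":[0,0,0]},
    {"travel":[0,-0.014,-0.0007],"turn":[0,0,0]},
    {"travel":[0,-0.017,-0.0007],"turn":[0,0,0]},
    {"travel":[0,-0.018,-0.0007],"turn":[0,0,0]},
  ],
)

```text
time: 8.8
position: [0.4929, -0.1532, 0.035]
tool_rot: [0.087, 3.139, -0.0]
ft_force: [0.6, 2.7, 2.2]
grip_width: 0.409
grip_force: 40.0
```

step_arm(
  commands=[
    {"travel":[-0.004,0,0],"turn":[0,0,0]},
    {"travel":[-0.008,0,0],"turn":[0,0,0]},
    {"travel":[-0.012,0,0],"turn":[0,0,0]},
    {"travel":[-0.014,0,0],"turn":[0,0,0]},
    {"travel":[-0.014,0,0],"turn":[0,0,0]},
  ],
)

```text
time: 9.3
position: [0.5052, -0.1552, 0.0351]
tool_rot: [-0.086, -3.138, 0.004]
ft_force: [-5.4, -1.0, 7.6]
grip_width: 0.409
grip_force: 40.0
```

```bash
python3 -c "
from h import *
go(fx(-.011,.006,.035))
"
```

```text
t 9.3 pos [ 0.5052 -0.1552  0.0351] yang 86.85 F [-5.4 -1.   7.6] grip 40.02271563280374 0.409 j [ 0.9   0.36 -0.75  1.94  0.3   0.96  1.53]
[-0.0122, -0.0027, 0.0] [-0.14, -0.15, -0.05]
```

step_arm(
  commands=[
    {"travel":[0,-0.001,-0.0007],"turn":[0,0,0]},
    {"travel":[0,-0.0015,-0.0007],"turn":[0,0,0]},
    {"travel":[0,-0.0015,-0.0007],"turn":[0,0,0]},
  ],
)

```text
time: 9.6
position: [0.5061, -0.156, 0.0351]
tool_rot: [0.087, 3.14, -0.001]
ft_force: [-0.1, -0.1, -3.3]
grip_width: 0.408
grip_force: 40.0
```

step_arm(
  commands=[
    {"travel":[0,-0.001,0],"turn":[0,0,0]},
    {"travel":[0,-0.001,0],"turn":[0,0,0]},
    {"travel":[0,-0.001,0],"turn":[0,0,0]},
  ],
)

```text
time: 9.9
position: [0.5063, -0.1564, 0.0354]
tool_rot: [0.086, 3.14, -0.001]
ft_force: [1.3, -0.5, -3.0]
grip_width: 0.411
grip_force: 40.0
```

step_arm(
  commands=[
    {"travel":[0,-0.001,0],"turn":[0,0,0]},
    {"travel":[0,-0.001,0],"turn":[0,0,0]},
    {"travel":[0,-0.001,0],"turn":[0,0,0]},
  ],
)

```text
time: 10.2
position: [0.5063, -0.1575, 0.0355]
tool_rot: [0.086, 3.14, -0.001]
ft_force: [0.8, 1.1, -2.4]
grip_width: 0.411
grip_force: 40.0
```

step_arm(
  commands=[
    {"travel":[0,-0.001,0.0003],"turn":[0,0,0]},
    {"travel":[0,-0.001,0.0003],"turn":[0,0,0]},
    {"travel":[0,-0.001,0.0003],"turn":[0,0,0]},
  ],
)

```text
time: 10.5
position: [0.5063, -0.158, 0.0352]
tool_rot: [0.085, 3.14, -0.0]
ft_force: [0.3, 1.8, -1.8]
grip_width: 0.409
grip_force: 40.0
```

step_arm(
  commands=[
    {"travel":[0,-0.001,0],"turn":[0,0,0]},
    {"travel":[0,-0.001,0],"turn":[0,0,0]},
    {"travel":[0,-0.001,0],"turn":[0,0,0]},
  ],
)

```text
time: 10.8
position: [0.5063, -0.158, 0.0353]
tool_rot: [0.084, 3.14, 0.001]
ft_force: [-0.4, 5.2, -0.6]
grip_width: 0.414
grip_force: 40.0
```

The side stop is felt at y=-0.158, as predicted. Now I'll advance towards the rear stop.

step_arm(
  commands=[
    {"travel":[-0.002,0,0],"turn":[0,0,0]},
    {"travel":[-0.004,0,0],"turn":[0,0,0]},
    {"travel":[-0.006,0,0],"turn":[0,0,0]},
    {"travel":[-0.007,0,0],"turn":[0,0,0]},
    {"travel":[-0.007,0,0],"turn":[0,0,0]},
  ],
)

```text
time: 11.3
position: [0.5087, -0.1582, 0.0352]
tool_rot: [-0.085, -3.13, -0.001]
ft_force: [-13.8, 7.4, 14.5]
grip_width: 0.414
grip_force: 40.0
```

step_arm(
  commands=[
    {"travel":[-0.001,0,0],"turn":[0,0,0]},
    {"travel":[-0.002,0,0],"turn":[0,0,0]},
    {"travel":[-0.002,0,0],"turn":[0,0,0]},
    {"travel":[-0.002,0,0],"turn":[0,0,0]},
  ],
)

```text
time: 11.7
position: [0.5107, -0.1583, 0.0352]
tool_rot: [-0.085, -3.13, -0.001]
ft_force: [-13.6, 7.7, 14.3]
grip_width: 0.409
grip_force: 40.0
```

step_arm(
  commands=[
    {"travel":[-0.001,0,0],"turn":[0,0,0]},
    {"travel":[-0.001,0,0],"turn":[0,0,0]},
    {"travel":[-0.001,0,0],"turn":[0,0,0]},
  ],
)

```text
time: 12.0
position: [0.5116, -0.1583, 0.0352]
tool_rot: [-0.085, -3.13, -0.001]
ft_force: [-14.2, 7.3, 13.8]
grip_width: 0.409
grip_force: 40.0
```

The coupling is pressing the module down (14 N), and friction eats the push. I'll back the x command off and unload z.

step_arm(
  commands=[
    {"travel":[0.002,0,-0.0005],"turn":[0,0,0]},
    {"travel":[0.002,0,-0.001],"turn":[0,0,0]},
    {"travel":[0.002,0,-0.0015],"turn":[0,0,0]},
    {"travel":[0.002,0,-0.0015],"turn":[0,0,0]},
  ],
)

```text
time: 12.4
position: [0.512, -0.1584, 0.0356]
tool_rot: [-0.085, -3.137, -0.003]
ft_force: [-2.3, 5.2, -3.2]
grip_width: 0.407
grip_force: 40.0
```

```bash
python3 -c "
from h import *
go(fx(-.011,.006,.035))
"
```

```text
t 12.4 pos [ 0.512  -0.1584  0.0356] yang 86.89 F [-2.3  5.2 -3.2] grip 40.0019886251539 0.407 j [ 0.9   0.37 -0.74  1.92  0.3   0.97  1.53]
[-0.0053, 0.0001, 0.0005] [0.09, -0.23, -0.01]
```

step_arm(
  commands=[
    {"travel":[-0.001,0,0],"turn":[0,0,0]},
    {"travel":[-0.002,0,0],"turn":[0,0,0]},
    {"travel":[-0.002,0,0],"turn":[0,0,0]},
    {"travel":[-0.002,0,0],"turn":[0,0,0]},
  ],
)

```text
time: 12.8
position: [0.514, -0.1585, 0.0356]
tool_rot: [-0.085, -3.136, -0.002]
ft_force: [-3.5, 4.7, -2.0]
grip_width: 0.411
grip_force: 40.0
```

step_arm(
  commands=[
    {"travel":[-0.001,0,0],"turn":[0,0,0]},
    {"travel":[-0.001,0,0],"turn":[0,0,0]},
    {"travel":[-0.001,0,0],"turn":[0,0,0]},
  ],
)

```text
time: 13.1
position: [0.5148, -0.1585, 0.0356]
tool_rot: [-0.085, -3.136, -0.003]
ft_force: [-3.8, 5.4, -2.7]
grip_width: 0.409
grip_force: 40.0
```

step_arm(
  commands=[
    {"travel":[-0.001,0,0],"turn":[0,0,0]},
    {"travel":[-0.001,0,0],"turn":[0,0,0]},
    {"travel":[-0.001,0,0],"turn":[0,0,0]},
  ],
)

```text
time: 13.4
position: [0.5157, -0.1586, 0.0355]
tool_rot: [-0.085, -3.136, -0.002]
ft_force: [-3.4, 4.8, -2.9]
grip_width: 0.411
grip_force: 40.0
```

step_arm(
  commands=[
    {"travel":[-0.001,0,0],"turn":[0,0,0]},
    {"travel":[-0.001,0,0],"turn":[0,0,0]},
    {"travel":[-0.001,0,0],"turn":[0,0,0]},
  ],
)

```text
time: 13.7
position: [0.5166, -0.1586, 0.0355]
tool_rot: [-0.085, -3.136, -0.002]
ft_force: [-3.8, 5.2, -2.0]
grip_width: 0.413
grip_force: 40.0
```

step_arm(
  commands=[
    {"travel":[-0.001,0,0],"turn":[0,0,0]},
    {"travel":[-0.001,0,0],"turn":[0,0,0]},
    {"travel":[-0.001,0,0],"turn":[0,0,0]},
  ],
)

```text
time: 14.0
position: [0.5173, -0.1587, 0.0355]
tool_rot: [-0.085, -3.135, -0.002]
ft_force: [-4.7, 5.3, -2.0]
grip_width: 0.409
grip_force: 40.0
```

step_arm(
  commands=[
    {"travel":[-0.001,0,0],"turn":[0,0,0]},
    {"travel":[-0.001,0,0],"turn":[0,0,0]},
    {"travel":[-0.001,0,0],"turn":[0,0,0]},
  ],
)

```text
time: 14.3
position: [0.5173, -0.1587, 0.0354]
tool_rot: [-0.085, -3.133, -0.002]
ft_force: [-7.5, 5.1, 1.2]
grip_width: 0.41
grip_force: 40.0
```

step_arm(
  commands=[
    {"travel":[-0.001,-0.001,-0.0004],"turn":[0,0,0]},
    {"travel":[-0.001,-0.001,-0.0004],"turn":[0,0,0]},
    {"travel":[-0.001,-0.001,-0.0004],"turn":[0,0,0]},
  ],
)

```text
time: 14.6
position: [0.5174, -0.1587, 0.0355]
tool_rot: [-0.085, -3.13, -0.004]
ft_force: [-9.4, 8.4, 2.9]
grip_width: 0.411
grip_force: 40.0
```

step_arm(
  commands=[
    {"travel":[-0.001,0,-0.0004],"turn":[0,0,0]},
    {"travel":[-0.001,0,-0.0004],"turn":[0,0,0]},
    {"travel":[-0.001,0,-0.0004],"turn":[0,0,0]},
  ],
)

```text
time: 14.9
position: [0.5174, -0.1587, 0.0355]
tool_rot: [-0.085, -3.128, -0.004]
ft_force: [-11.3, 7.6, 2.5]
grip_width: 0.412
grip_force: 40.0
```

step_arm(
  commands=[
    {"travel":[-0.001,0,-0.0004],"turn":[0,0,0]},
    {"travel":[-0.001,0,-0.0004],"turn":[0,0,0]},
    {"travel":[-0.001,0,-0.0004],"turn":[0,0,0]},
  ],
)

```text
time: 15.2
position: [0.5175, -0.1587, 0.0356]
tool_rot: [-0.085, -3.126, -0.005]
ft_force: [-12.8, 7.8, 2.7]
grip_width: 0.412
grip_force: 40.0
```

```bash
python3 -c "
from h import *
go(fx(-.011,.006,.035))
t=ctrl.get_image('top')[:,:,::-1].copy();s=ctrl.get_image('side')[:,:,::-1].copy()
cv2.imwrite('pics/s3.png',s);cv2.imwrite('pics/t3.png',t)
a=cv2.resize(t[180:240,260:350],None,fx=5,fy=5,interpolation=cv2.INTER_CUBIC);b=cv2.resize(s[155:215,240:330],None,fx=5,fy=5,interpolation=cv2.INTER_CUBIC)
cv2.imwrite('pics/c3.png',np.vstack([a,b])[:600])
"
```

```text
t 15.2 pos [ 0.5175 -0.1587  0.0356] yang 86.9 F [-12.8   7.8   2.7] grip 40.00113177113235 0.412 j [ 0.89  0.39 -0.74  1.9   0.31  0.99  1.52]
[0.0002, 0.0001, 0.0006] [0.15, -0.81, -0.0]
```

View pics/c3.png

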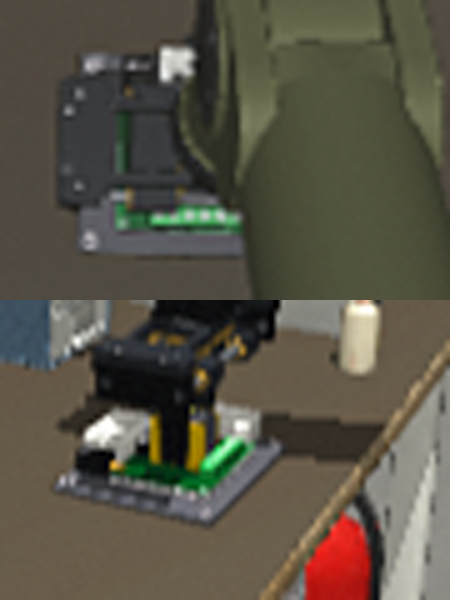

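The view shows the module in the corner: rear edge at the rear stop and brass contact, terminals to the front. The TCP is within 0.2 mm of the predicted home pose. I'll add a little push for friction margin and let it settle.

step_arm(
  commands=[
    {"travel":[-0.001,0,-0.0006],"turn":[0,0,0]},
    {"travel":[-0.002,-0.0003,-0.0012],"turn":[0,0,0]},
    {"travel":[-0.002,-0.0003,-0.0012],"turn":[0,0,0]},
    {"travel":[-0.002,-0.0003,-0.0012],"turn":[0,0,0]},
    {"travel":[-0.002,-0.0003,-0.0012],"turn":[0,0,0]},
  ],
)

```text
time: 15.8
position: [0.5176, -0.1588, 0.0359]
tool_rot: [-0.085, -3.123, -0.006]
ft_force: [-14.1, 8.7, 0.7]
grip_width: 0.409
grip_force: 40.0
```

step_arm(
  commands=[
    {"travel":[0,0,0],"turn":[0,0,0]},
    {"travel":[0,0,0],"turn":[0,0,0]},
    {"travel":[0,0,0],"turn":[0,0,0]},
    {"travel":[0,0,0],"turn":[0,0,0]},
    {"travel":[0,0,0],"turn":[0,0,0]},
  ],
)

```text
time: 16.3
position: [0.5176, -0.1587, 0.0359]
tool_rot: [-0.085, -3.123, -0.006]
ft_force: [-15.2, 8.2, 1.3]
grip_width: 0.414
grip_force: 40.0
```

```bash
python3 -c "
from h import *
go(fx(-.011,.006,.035))
s=ctrl.get_image('side')[:,:,::-1].copy()
f=lambda r,g,b:(g>125)&(g-r>50)
for z in(.028,):
  for w in rect('side',s,(240,155,330,215),f,z): print(w, 'expected',fx(-.042,.006,z))
"
```

```text
t 16.3 pos [ 0.5176 -0.1587  0.0359] yang 86.9 F [-15.2   8.2   1.3] grip 40.0013293325901 0.414 j [ 0.88  0.39 -0.74  1.89  0.31  0.99  1.52]
[0.0004, 0.0001, 0.0009] [0.18, -1.03, -0.0]
(array([ 486.5, -150.2]), array([71.3, 18.4]), 88.3) expected (np.float64(0.4862859327242078), np.float64(-0.1569374698326822), 0.028, 86.9)
```

```bash
python3 -c "
from bench import ctrl
print(ctrl.close_job())"
```

```text
the job is handed in; nothing more can be done
None
```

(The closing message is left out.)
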